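Fit the nested lids to their screw tin and hold up the outer lid

ROBOT

A 6-joint arm with a two-finger parallel gripper is mounted at the origin on the work surface. World frame = base frame: x ahead of the robot, y to its left, z up, the work surface at z = 0. Lengths are in m, angles in rad, forces in N, time in s.
With the tool pointing down it reaches from about 0.35 to 0.775 m from the base axis. Payload 7.3 kg.
Tool frame: the origin (TCP) lies at the very end of the fingers, on their centre line; the grasp point (between the pads) lies 19 mm behind it; x points along the fingers, y is the direction in which the jaws open and shut, and the axes are right-handed (so a half turn about x gives the same grasp; the last joint's range is limited). The gripper opens to 92 mm and grips with 3 to 60 N. Pads are 19 mm wide; open, the fingers measure 130 mm over their backs; the gripper's body (75 mm by 190 mm) begins 47 mm behind the grasp point.
Start: joints at [-1.288, 0.342, 1.524, -0, 1.275, -0.146], TCP at [0.218, -0.477, 0.227] pointing down, gripper open.
Joint ranges: [-2.53, 2.53], [-0.77, 2.02], [0.04, 2.7], [-1, 4.14], [0.28, 2.66], [-3.11, 3.11]. Speed limits (rad/s): [2.57, 2.57, 3.14, 3.14, 3.14, 3.14].

INTERFACE

Orientations are given as [roll, pitch, yaw] about the fixed x, y, z axes, in that order (R = Rz(yaw) Ry(pitch) Rx(roll)).
In Python, from cell import robot gives the robot as it stands.
- The arm moves only by the tool play_rows, never from a script. Its argument "moves" is a list that holds one entry, the list of rows, each a list of 5 numbers: the shift along the tool's x, y, z in m, then the turn about the tool's x in degrees, then the opening, from -1 (shut) to 1 (fully open), so that 0 is half open. A call has exactly 10 rows; each row shifts and turns the pose as measured when the row begins, along the tool's axes as they then stand; what a row does not reach is not made up. A row lasts 1/10 s, in which the tool goes at most 50 mm and 8.59 degrees, less where a joint would pass 70% of its speed; a pose out of reach is approached as far as the arm can. A call with a gripper value outside its range is refused whole. The fingers move at their own pace and stop on an object; "grip_force" is the grip in N (left out, the last holds). Time passes only in rows, so rows that do not move let the fingers close, or fill a call up. It gives the time, the measured TCP pose, the force and the opening at its end, in the units of the state.
- robot.observe(): the state, without advancing time (a new reading comes with each control period).
- robot.read_camera(name): name is "scene" or "side" or "wrist"; returns the picture (480x640x3 uint8, red, green, blue); there is no depth.
- robot.get_calibration(name): a dict with "mtx" (3x3 intrinsics, pixels), "view" (4x4, takes a point from world to camera coordinates). Camera axes: x right, y up, looking along -z (the intrinsics and any distortion apply to the point x, -y, -z); pixel columns grow to the right and rows downward; lengths in m; the calibration is good to about 2 mm. The wrist camera is an equidistant fisheye: a pixel r from the principal point sees the ray r / f radians off the axis. A picture is of the moment at which its call begins: read the wrist's pose just before it. get_calibration takes no time and is no camera call; for the wrist camera it gives the pose at the moment of the call.
- robot.hand_in(): hands the job in, once; it reports no verdict.
Trained networks look in the newest picture that a camera, given by its name, has taken for a name from the list of things; names that differ only in an ending like _2 or _b are one class to them, and where a whole thing is asked for, a point or a joint stands for the part that bears it (a point fixed in the world has none). Each returns a list of dicts, best first, with "score" (0 to 1); they miss things now and then, are a little off and sometimes report something else, mostly with a low value. They report only what shows in the picture. A call takes as long as a camera call. They do not tell look-alikes from the thing itself.
- robot.spot_in(camera, label): "point" ([column, row] in pixels, amid what is visible of it).
The state is a dict: "time": time; "qpos": joint angles; "qvel": joint speeds; "joint_efforts": joint torques, N m; "tool_pos": TCP position; "tool_rot": TCP orientation; "contact_force": force on the tool from outside, world axes, zero at the start; "torque": the same for the moment, N m; "opening": finger opening in m.
Only numpy, scipy, OpenCV 4.12 (cv2) and the standard library are available. Lean on these libraries where they do the work, as an engineer would, in place of code of your own. Each camera call takes 0.05 s, during which the arm holds its last target.

TASK

Pick up the nested pair of lids together by the black knob and lower it, without dropping it, onto the one open tin it fits, until the inner lid is fully seated in the mouth; let go of the knob. Then take the outer lid by its collar and lift it off alone, leaving the inner lid seated and undisturbed, and finish while holding the outer lid still and level in the gripper, its lower rim about 5 cm above the top of the knob. Leave all the tins standing where they are and do not disturb the jar or the screwdriver.

Things in the scene. Friction and masses are not known exactly. Their poses are not given: they have to be found in the camera images.
- knob (a point): Point on the axis of the inner lid's black upright knob (24 mm across, 60 tall), 9 mm below its top, 67 mm above the lid's underside; z up. Nested, the knob stands up through the outer lid's collar, its top 32 mm free above it; lifting it carries both lids. Seated in the tin, this point is 55 mm above the rim.
- collar (a point): Point on the axis of the outer lid's round collar (48 mm outside, 38 inside, 24 tall, rising from the lid's plate), 3 mm below its top edge, 21 mm above the plate; z up. Nested, it is 26 mm below the point 'knob' and the knob's top reaches 35 mm above it, so the fingers straddle the knob when they grip the collar from above.
- tin_mouth (a point): Round aluminium tin which the lids fit, loose, 0.8 kg: 88 mm across outside, 80 mm inside, 80 mm tall, screws in it up to 45 mm from the bottom. The point is the centre of its mouth, level with the rim; z points up.
- small_mouth (a point): Small round aluminium tin that is not to be used, loose, 0.8 kg: 62 mm across outside, 56 mm inside, 80 mm tall. The point is the centre of its mouth, level with the rim.
- square_mouth (a point): Square aluminium tin that is not to be used, loose, 0.8 kg: 78 by 78 mm outside, 70 by 70 mm inside, 80 mm tall. The point is the centre of its mouth, level with the rim.
- inner_lid: Loose aluminium inner lid, 0.25 to 0.45 kg, at the start standing on the table with the outer lid nested on it. Origin: centre of its underside. Plug 76 mm across, 12 deep (lowest 3 mm taper to 70 mm), then a flange 92 mm across, 4 thick, that comes to rest on the tin's rim; knob on top.
- outer_lid: Loose plain steel outer lid, 0.14 kg. Origin: centre of its lower rim, 35 mm below the point 'collar'. Cap 104 mm across, skirt 98 mm inside, plate's upper face 14 mm above the lower rim, collar in the middle open right through. It rests loose on the inner lid's flange with up to 3 mm of sideways play.
- jar: Bystander: closed glass jar, 60 mm across, 75 mm tall; origin at the centre of its underside.
- screwdriver: Bystander: screwdriver lying on the table, about 200 mm long, handle towards its own -x; origin under its middle.
Not all that is in view belongs to the job. Of the things shaped like the outer_lid, the steel one is meant.

How it is judged:
By the outcome, as a careful person would: the job done as asked, in the order asked, and still so for the second after the job is handed in, while the arm keeps its last pose, push and grip.
It also fails if it takes over 53 s, if anything falls off the work surface, if the arm or the gripper's body presses on something with over 40 N, if the wrist force passes 120 N, or if a joint passes its speed limit or range.

## Working session

There is one attempt and no reset: what is moved stays moved. The work goes in short steps, Python scripts to look and compute and a tool call to move; the robot and the scene stay as the last step left them, time stands still between calls to the robot, and variables do not carry over. Pictures are saved under pics/ and viewed, and the job is handed in when it is done.

Besides the shell and the picture viewer there is one more tool, called after "Call:" as a command line: name --argument value ..., lists and objects as JSON in quotes. play_rows: Moves the arm, as the interface text tells. Its arguments: {"type":"object","properties":{"moves":{"type":"array"},"grip_force":{"type":"number"}},"required":["moves"]}

```bash
ls; mkdir -p pics; python3 - <<'E'
from cell import robot
import cv2,numpy as np
print(robot.observe())
for c in ["scene","side","wrist"]:
    im=robot.read_camera(c); cv2.imwrite(f"pics/{c}0.png",im[:,:,::-1])
    k=robot.get_calibration(c); print(c,{a:np.round(np.array(b),4).tolist() if not isinstance(b,str) else b for a,b in k.items()})
    if c!="wrist":
        for l in ["knob","collar","tin_mouth","small_mouth","square_mouth","outer_lid","inner_lid","jar","screwdriver"]:
            print(l,[(np.round(d["point"]),round(d["score"],2)) for d in robot.spot_in(c,l)])
E
```

```text
pics
{'time': 0.0, 'qpos': array([-1.28800804e+00,  3.42692359e-01,  1.52502433e+00,  1.06283077e-05,
        1.27536849e+00, -1.46009327e-01]), 'qvel': array([ 0.00020023, -0.00011401, -0.00010037, -0.00133974,  0.00181118,
        0.0011286 ]), 'joint_efforts': array([-7.19100171e-05, -4.31237555e+01, -2.44226557e+01,  7.18872109e-02,
        5.59757254e-02, -1.17280642e-04]), 'tool_pos': array([ 0.21818886, -0.47707191,  0.22605816]), 'tool_rot': array([-1.72361499,  1.56930377,  1.84677218]), 'contact_force': array([-0.24309437, -0.51070093, -0.16134027]), 'torque': array([-0.02734038, -0.01596634,  0.02424749]), 'opening': 0.09198535475089722}
scene {'mtx': [[438.8747, 0.0, 316.4489], [0.0, 438.8747, 237.879], [0.0, 0.0, 1.0]], 'view': [[-0.324, 0.946, 0.0057, 0.1958], [-0.5289, -0.1861, 0.828, 0.2337], [0.7844, 0.2653, 0.5606, -1.4058], [0.0, 0.0, 0.0, 1.0]]}
knob [(array([200., 222.]), 0.53)]
collar [(array([128., 275.]), 0.81), (array([203., 244.]), 0.57)]
tin_mouth [(array([281., 281.]), 0.67)]
small_mouth [(array([344., 226.]), 0.67)]
square_mouth [(array([451., 285.]), 0.8
[... 403 characters left out ...]
 1.0]]}
knob [(array([353., 372.]), 0.62)]
collar [(array([468., 425.]), 0.74), (array([348., 392.]), 0.67)]
tin_mouth [(array([267., 250.]), 0.74), (array([390., 261.]), 0.67)]
small_mouth [(array([270., 250.]), 0.97)]
square_mouth [(array([320., 180.]), 0.61), (array([214., 191.]), 0.24)]
outer_lid [(array([470., 426.]), 0.86), (array([350., 394.]), 0.73)]
inner_lid [(array([351., 371.]), 0.67)]
jar [(array([213., 191.]), 0.62)]
screwdriver [(array([487., 337.]), 0.9)]
wrist {'mtx': [[371.6483, 0.0, 319.4949], [0.0, 371.6483, 235.2419], [0.0, 0.0, 1.0]], 'view': [[0.4162, -0.9093, 0.0001, -0.5248], [0.8777, 0.4018, -0.2611, 0.0321], [0.2374, 0.1087, 0.9653, -0.3897], [0.0, 0.0, 0.0, 1.0]]}
```

View pics/scene0.png

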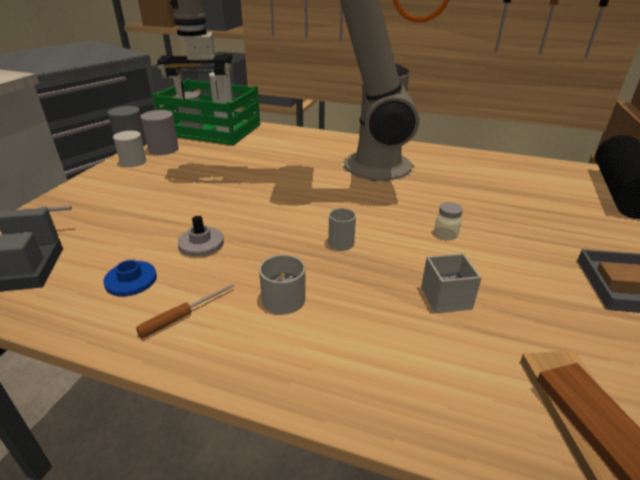

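View pics/side0.png

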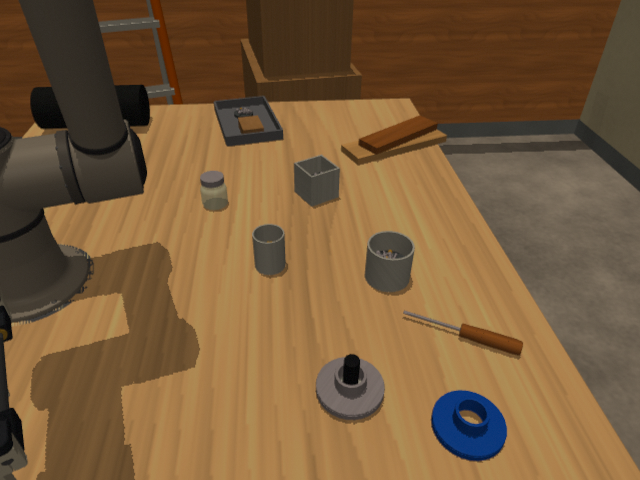

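View pics/wrist0.png

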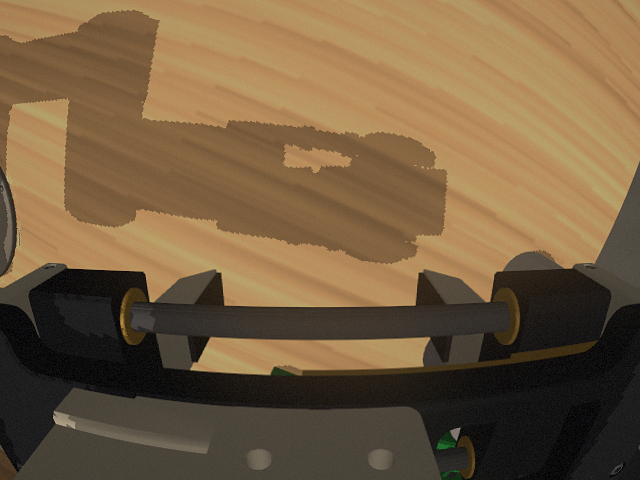

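The lid pair is at about (200,235) in scene and (350,385) in side. The round tin is at (283,283) and (390,260). The blue lid is a decoy. I'll zoom in on these.

```bash
python3 - <<'E'
import cv2,numpy as np
s=cv2.imread("pics/scene0.png");d=cv2.imread("pics/side0.png")
def cr(im,x,y,w=66,h=48,k=6): return cv2.resize(im[y-h//2:y+h//2,x-w//2:x+w//2],None,fx=k,fy=k,interpolation=cv2.INTER_CUBIC)
o=np.vstack([np.hstack([cr(s,201,235),cr(s,283,275)]),np.hstack([cr(d,351,376),cr(d,389,250)])])
cv2.imwrite("pics/z.png",o);print(o.shape)
E
```

```text
(576, 792, 3)
```

View pics/z.png

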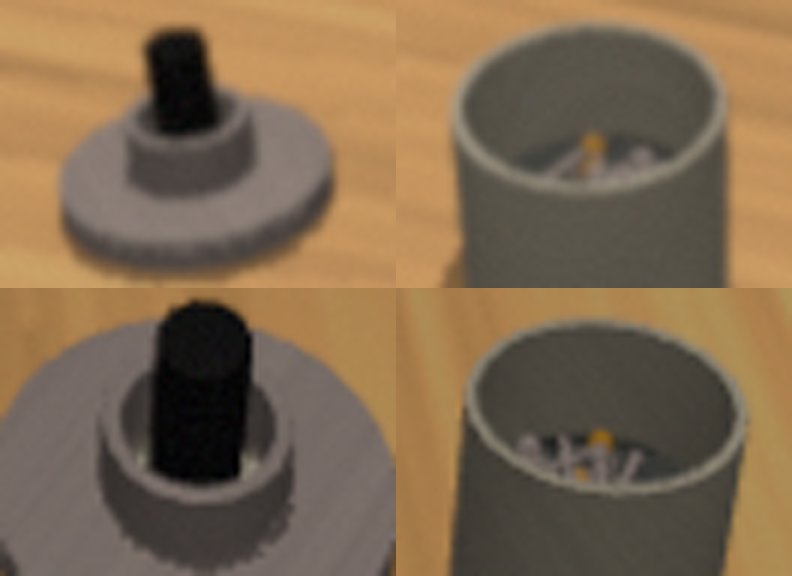

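```bash
cat > h.py <<'E'
from cell import robot
import cv2,numpy as np
from scipy.optimize import least_squares
def proj(k,P):
    P=np.atleast_2d(P); c=P@k["view"][:3,:3].T+k["view"][:3,3]
    c=c*[1,-1,-1]; u=c@np.array(k["mtx"]).T; return u[:,:2]/u[:,2:]
t=np.linspace(0,2*np.pi,360)
def ext(k,x,y,z,r):
    p=proj(k,np.c_[x+r*np.cos(t),y+r*np.sin(t),z+0*t]); return dict(l=p[:,0].min(),r=p[:,0].max(),t=p[:,1].min(),b=p[:,1].max())
K={c:{a:np.array(b) for a,b in robot.get_calibration(c).items() if a in("mtx","view")} for c in("scene","side")}
def fit(obs,x0,z,r,fixz=True):
    # obs: list (cam,side,pix)
    def f(p):
        zz=z if fixz else p[2]
        E={c:ext(K[c],p[0],p[1],zz,r) for c in K}
        return [E[c][s]-v for c,s,v in obs]
    s=least_squares(f,x0 if fixz else [*x0,z]); return s.x,np.round(s.fun,1)
E
python3 - <<'E'
from h import *
def S(s,v,ox,oy,zx,zy,c): return (c,s,(v-(zx if s in"lr" else zy)+.5)/6-.5+(ox if s in"lr" else oy))
tin=[S(s,v,250,251,396,0,"scene") for s,v in dict(l=453,r=727,t=23,b=193).items()]+[S(s,v,356,226,396,288,"side") for s,v in dict(l=467,r=747,t=319,b=494).items()]
kn=[S(s,v,168,211,0,0,"scene") for s,v in dict(l=146,r=206,t=28).items()]+[S(s,v,318,352,0,288,"side") for s,v in dict(l=155,r=251,t=301,b=380).items()]
co=[S(s,v,168,211,0,0,"scene") for s,v in dict(l=126,r=257).items()]+[S(s,v,318,352,0,288,"side") for s,v in dict(l=98,r=295,b=503).items()]
for n,o,z,r in(("tin",tin,.08,.044),("knob",kn,.076,.012),("collar",co,.044,.024)):
    print(n,fit(o,[.6,0],z,r)); print(n,fit(o,[.6,0],z,r,False))
    for c in K: print(c,fit([q for q in o if q[0]==c],[.6,0],z,r))
def tri(a,b):
    s=least_squares(lambda p:np.r_[proj(K["scene"],p)[0]-a,proj(K["side"],p)[0]-b],[.6,0,.05]);return np.round(s.x,3),np.round(s.fun,1)
print("small",tri((343,216),(269,234)),"sq",tri((451,265),(318,168)),"jar",tri((449,210),(212,180)),"sd",tri((233,287),(405,314)),tri((140,331),(520,347)),"blue",tri((128,275),(468,425)))
E
```

```text
tin (array([ 0.68744247, -0.04182862]), array([-0.8,  0.1, -0.8, -0.5, -0.3,  0.7, -1. , -0.7]))
tin (array([ 0.68713525, -0.04150676,  0.07802736]), array([-0.5,  0.3, -0.1,  0.3, -0.6,  0.3, -0.2,  0.1]))
scene (array([ 0.68892758, -0.04047987]), array([-0.5,  0.5, -0.3,  0.1]))
side (array([ 0.68662613, -0.04406013]), array([-0.5,  0.5, -0.3,  0.2]))
knob (array([ 0.57575037, -0.29672302]), array([-1.1, -0.1, -1.1, -0.4,  0.3, -0.6, -0.3]))
knob (array([ 0.57614029, -0.29546997,  0.07334828]), array([-0.5,  0.4,  0.1, -0.3,  0.3, -0.2,  0.1]))
scene (array([ 0.57945178, -0.2929018 ]), array([-0.5,  0.5, -0. ]))
side (array([ 0.57572944, -0.29756355]), array([-0.4,  0.4, -0.2,  0.2]))
collar (array([ 0.57574358, -0.29531702]), array([-0.4, -0.8, -0.1, -0.4, -0.7]))
collar (array([ 0.57648333, -0.2939162 ,  0.04031437]), array([ 0.2, -0.2,  0.2, -0.3, -0. ]))
scene (array([ 0.59524256, -0.28181923]), array([-0.,  0.]))
side (array([ 0.57591881, -0.29655344]), array([ 0.2, -0.2,  0. ]))
small (array([0.462, 0.014, 0.075]), array([-0.3,  0.3, -0.2, -0.3])) sq (array([0.577, 0.26 , 0.079]), array([-1.1,  1.4, -1.1, -1.8])) jar (array([0.335, 0.24 , 0.065]), array([-0.1,  0.2, -0.1, -0.2])) sd (array([ 0.696, -0.15 ,  0.007]), array([-0.6,  0.4, -0.5, -0.4])) (array([ 0.865, -0.245,  0.014]), array([-0.6,  0.2, -0.5, -0.2])) blue (array([ 0.736, -0.373,  0.01 ]), array([ 0.3, -0.1,  0.2,  0.1]))
```

```bash
cat >> h.py <<'E'
from scipy.spatial.transform import Rotation as Ro
def shift(target):
    o=robot.observe(); R=Ro.from_euler("xyz",o["tool_rot"]).as_matrix()
    print("t",round(o["time"],2),"tcp",np.round(o["tool_pos"],4),"open",round(o["opening"],4),"F",np.round(o["contact_force"],1),"tool y",np.round(R[:,1],3),"z",np.round(R[:,2],3),"x",np.round(R[:,0],4))
    print("q",np.round(o["qpos"],2),"shift mm",np.round(1000*R.T@(np.array(target)-o["tool_pos"]),1))
E
python3 -c "
from h import *
shift([.576,-.2955,.13])"
```

```text
t 1.05 tcp [ 0.2183 -0.4775  0.2268] open 0.0916 F [-0.8  0.3  0.1] tool y [ 0.416 -0.909  0.   ] z [-0.909 -0.416  0.   ] x [ 0.e+00 -1.e-04 -1.e+00]
q [-1.29  0.34  1.52 -0.    1.28 -0.15] shift mm [  96.8  -16.8 -401. ]
```

Call:
play_rows --moves '[[[0.008,-0.002,-0.044,0,1],[0.008,-0.002,-0.044,0,1],[0.008,-0.002,-0.044,0,1],[0.008,-0.002,-0.044,0,1],[0.008,-0.002,-0.044,0,1],[0.008,-0.002,-0.044,0,1],[0.008,-0.002,-0.044,0,1],[0.008,-0.002,-0.044,0,1],[0.008,-0.002,-0.044,0,1],[0,0,0,0,1]]]' --grip_force 35

```text
time: 2.05
tool_pos: [0.5841, -0.2927, 0.1511]
tool_rot: [1.358, 1.566, -1.362]
contact_force: [0.0, 0.9, -0.9]
opening: 0.0916
```

```bash
python3 -c "
from h import *
shift([.576,-.2955,.13])"
```

```text
t 2.05 tcp [ 0.5841 -0.2927  0.1511] open 0.0916 F [ 0.   0.9 -0.9] tool y [ 0.41  -0.912  0.004] z [-0.912 -0.41   0.001] x [ 9.0e-04 -4.4e-03 -1.0e+00]
q [-0.58  0.64  1.25 -0.    1.26  0.57] shift mm [21.1 -0.9  8.6]
```

Call:
play_rows --moves '[[[0.006,-0.0005,0.004,0,1],[0.006,-0.0005,0.004,0,1],[0.006,0,0,0,1],[0.002,0,0,0,1],[0,0,0,0,1],[0,0,0,0,1],[0,0,0,0,1],[0,0,0,0,1],[0,0,0,0,1],[0,0,0,0,1]]]'

```text
time: 3.05
tool_pos: [0.5727, -0.2986, 0.1305]
tool_rot: [1.27, 1.565, -1.454]
contact_force: [-0.4, -0.5, 0.8]
opening: 0.0917
```

```bash
python3 -c "
from h import *
shift([.576,-.2955,.048])
for c in ['scene','side','wrist']:
    cv2.imwrite(f'pics/{c}1.png',robot.read_camera(c)[:,:,::-1])
s=cv2.imread('pics/scene1.png');d=cv2.imread('pics/side1.png')
def cr(im,x,y,w=100,h=110,k=4): return cv2.resize(im[y-h//2:y+h//2,x-w//2:x+w//2],None,fx=k,fy=k,interpolation=cv2.INTER_CUBIC)
cv2.imwrite('pics/z1.png',np.hstack([cr(s,201,215),cr(d,351,350)]))
"
```

```text
t 3.05 tcp [ 0.5727 -0.2986  0.1305] open 0.0917 F [-0.4 -0.5  0.8] tool y [ 0.406 -0.914  0.005] z [-0.914 -0.406  0.002] x [ 6.0e-04 -5.5e-03 -1.0e+00]
q [-0.6   0.64  1.3  -0.    1.2   0.56] shift mm [82.5 -1.9 -4.4]
```

View pics/z1.png

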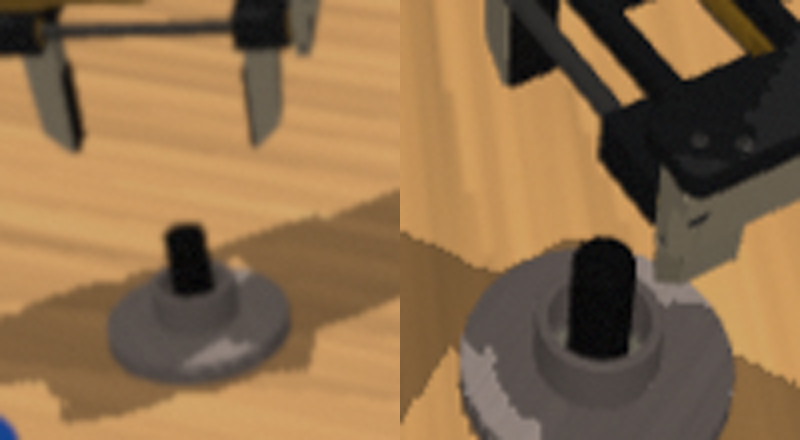

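View pics/wrist1.png

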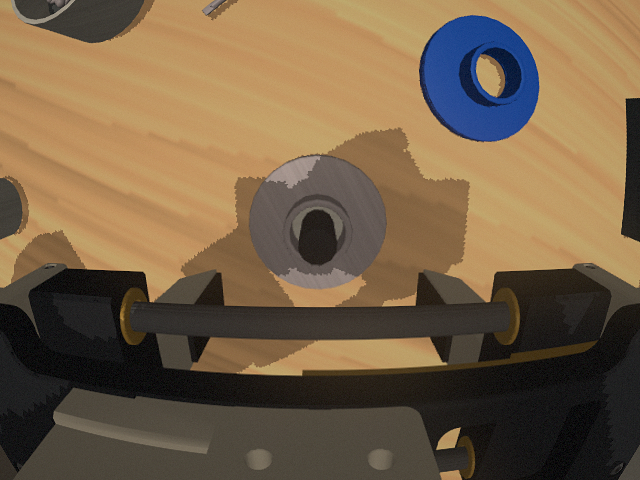

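```bash
cat >> h.py <<'E'
def wproj(k,P):
    P=np.atleast_2d(P); c=(P@np.array(k["view"])[:3,:3].T+np.array(k["view"])[:3,3])*[1,-1,-1]
    return cv2.fisheye.projectPoints(c[:,None,:],np.zeros(3),np.zeros(3),np.array(k["mtx"]),np.zeros(4))[0][:,0]
def circ(x,y,z,r,n=40):
    a=np.linspace(0,2*np.pi,n,False); return np.c_[x+r*np.cos(a),y+r*np.sin(a),z+0*a]
E
python3 - <<'E'
from h import *
k=robot.get_calibration("wrist")
im=cv2.imread("pics/wrist1.png")
im=im[130:310,220:420]; im=cv2.resize(im,None,fx=3,fy=3,interpolation=cv2.INTER_CUBIC)
x,y=.576,-.2955
for z,r,col in((.076,.012,(0,0,255)),(.044,.024,(0,255,0)),(.020,.052,(255,0,0))):
    for p in wproj(k,circ(x,y,z,r)): cv2.circle(im,tuple(int(v) for v in ((p-[220,130]+.5)*3)),1,col,-1)
cv2.imwrite("pics/z2.png",im)
E
```

```text
(no output)
```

View pics/z2.png

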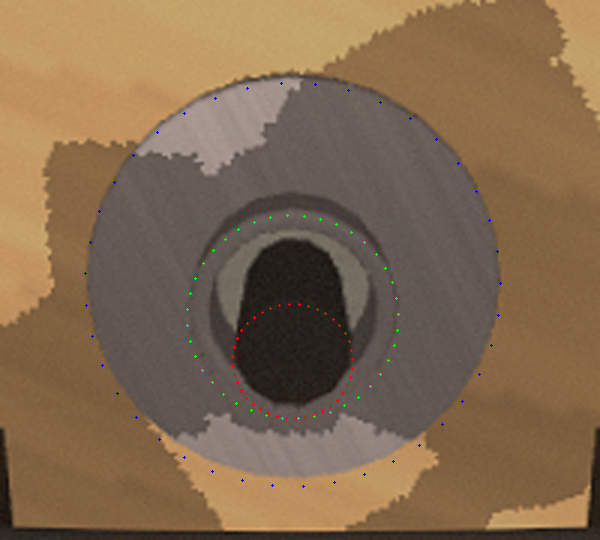

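Call:
play_rows --moves '[[[0.012,-0.001,-0.002,0,1],[0.012,-0.001,-0.002,0,1],[0.012,0,0,0,1],[0.012,0,0,0,1],[0.012,0,0,0,1],[0.01,0,0,0,1],[0.006,0,0,0,1],[0.003,0,0,0,1],[0,0,0,0,1],[0,0,0,0,1]]]'

```text
time: 4.2
tool_pos: [0.5749, -0.2944, 0.042]
tool_rot: [0.47, 1.567, -2.253]
contact_force: [-0.2, -0.6, -0.3]
opening: 0.0919
```

```bash
python3 -c "
from h import *
shift([.576,-.2955,.048])"
```

```text
t 4.2 tcp [ 0.5749 -0.2944  0.042 ] open 0.0919 F [-0.2 -0.6 -0.3] tool y [ 0.406 -0.914  0.002] z [-0.914 -0.406  0.004] x [-0.0027 -0.0033 -1.    ]
q [-0.59  0.74  1.38 -0.    1.03  0.57] shift mm [-6.   1.5 -0.5]
```

Call:
play_rows --moves '[[[-0.003,0.0007,-0.0003,0,1],[-0.003,0.0007,0,0,1],[0,0,0,0,1],[0,0,0,0,1],[0,0,0,0,1],[0,0,0,0,1],[0,0,0,0,1],[0,0,0,0,1],[0,0,0,0,1],[0,0,0,0,1]]]'

```text
time: 5.2
tool_pos: [0.5769, -0.2963, 0.0508]
tool_rot: [1.26, 1.565, -1.463]
contact_force: [0.4, -0.2, 0.4]
opening: 0.092
```

```bash
python3 -c "
from h import *
shift([.576,-.2955,.048])"
```

```text
t 5.2 tcp [ 0.5769 -0.2963  0.0508] open 0.092 F [ 0.4 -0.2  0.4] tool y [ 0.406 -0.914  0.005] z [-0.914 -0.406  0.002] x [ 6.0e-04 -5.5e-03 -1.0e+00]
q [-0.59  0.73  1.37 -0.    1.04  0.56] shift mm [ 2.8 -1.1  0.5]
```

Call:
play_rows --moves '[[[0.001,-0.0004,0,0,1],[0.001,-0.0004,0,0,1],[0,0,0,0,1],[0,0,0,0,-1],[0,0,0,0,-1],[0,0,0,0,-1],[0,0,0,0,-1],[0,0,0,0,-1],[0,0,0,0,-1],[0,0,0,0,-1]]]' --grip_force 35

```text
time: 6.2
tool_pos: [0.5765, -0.2955, 0.0485]
tool_rot: [1.228, 1.565, -1.495]
contact_force: [-0.5, -0.0, 0.2]
opening: 0.0406
```

```bash
python3 -c "
from h import *
shift([.576,-.2955,.048])"
```

```text
t 6.2 tcp [ 0.5765 -0.2955  0.0485] open 0.0406 F [-0.5 -0.   0.2] tool y [ 0.406 -0.914  0.005] z [-0.914 -0.406  0.002] x [ 4.0e-04 -5.4e-03 -1.0e+00]
q [-0.59  0.73  1.37 -0.    1.04  0.57] shift mm [ 0.5 -0.2  0.4]
```

Position is good and the fingers are still closing.

Call:
play_rows --moves '[[[0,0,0,0,-1],[0,0,0,0,-1],[0,0,0,0,-1],[0,0,0,0,-1],[0,0,0,0,-1],[0,0,0,0,-1],[-0.005,0,0,0,-1],[-0.01,0,0,0,-1],[-0.01,0,0,0,-1],[0,0,0,0,-1]]]' --grip_force 40

```text
time: 7.2
tool_pos: [0.5754, -0.2946, 0.0739]
tool_rot: [0.415, 1.567, -2.309]
contact_force: [-0.5, -0.5, -4.2]
opening: 0.0233
```

```bash
python3 -c "
from h import *
shift([.687,-.0415,.23])"
```

```text
t 7.2 tcp [ 0.5754 -0.2946  0.0739] open 0.0233 F [-0.5 -0.5 -4.2] tool y [ 0.406 -0.914  0.002] z [-0.914 -0.406  0.004] x [-0.0028 -0.0031 -1.    ]
q [-0.59  0.7   1.35 -0.    1.09  0.57] shift mm [-157.2 -185.7 -204.2]
```

Call:
play_rows --moves '[[[-0.012,0,0,0,-1],[-0.018,0,0,0,-1],[-0.018,0,0,0,-1],[-0.014,0,0,0,-1],[-0.01,-0.005,-0.006,0,-1],[-0.005,-0.011,-0.012,0,-1],[0,-0.016,-0.018,0,-1],[0,-0.02,-0.022,0,-1],[0,-0.016,-0.018,0,-1],[0,-0.01,-0.011,0,-1]]]'

```text
time: 8.2
tool_pos: [0.6252, -0.1804, 0.1569]
tool_rot: [0.006, 1.567, -2.72]
contact_force: [0.1, -0.1, -4.3]
opening: 0.0233
```

```bash
python3 -c "
from h import *
shift([.687,-.0415,.165])"
```

```text
t 8.2 tcp [ 0.6252 -0.1804  0.1569] open 0.0233 F [ 0.1 -0.1 -4.3] tool y [ 0.404 -0.915  0.   ] z [-0.915 -0.404  0.004] x [-0.0032 -0.0014 -1.    ]
q [-0.4   0.63  1.24 -0.    1.27  0.76] shift mm [  -8.5 -102.1 -112.6]
```

Call:
play_rows --moves '[[[-0.002,-0.01,-0.011,0,-1],[-0.002,-0.015,-0.017,0,-1],[-0.002,-0.018,-0.02,0,-1],[-0.001,-0.018,-0.02,0,-1],[0,-0.015,-0.016,0,-1],[0,-0.01,-0.01,0,-1],[0,-0.006,-0.007,0,-1],[0,-0.003,-0.003,0,-1],[0,0,0,0,-1],[0,0,0,0,-1]]]'

```text
time: 9.2
tool_pos: [0.6839, -0.0416, 0.1624]
tool_rot: [-0.249, 1.563, -2.974]
contact_force: [0.1, -0.1, -5.2]
opening: 0.0231
```

```bash
python3 -c "
from h import *
shift([.687,-.0415,.165])
for c in ['scene','side','wrist']:
    cv2.imwrite(f'pics/{c}2.png',robot.read_camera(c)[:,:,::-1])
s=cv2.imread('pics/scene2.png');d=cv2.imread('pics/side2.png')
def cr(im,x,y,w=66,h=90,k=6): return cv2.resize(im[y-h//2:y+h//2,x-w//2:x+w//2],None,fx=k,fy=k,interpolation=cv2.INTER_CUBIC)
cv2.imwrite('pics/z3.png',np.hstack([cr(s,283,245),cr(d,389,220)]))
"
```

```text
t 9.2 tcp [ 0.6839 -0.0416  0.1624] open 0.0231 F [ 0.1 -0.1 -5.2] tool y [ 0.405 -0.914 -0.002] z [-0.914 -0.405  0.008] x [-0.008  -0.0014 -1.    ]
q [-0.17  0.7   1.1  -0.    1.35  0.98] shift mm [-2.7  1.1 -2.9]
```

View pics/z3.png

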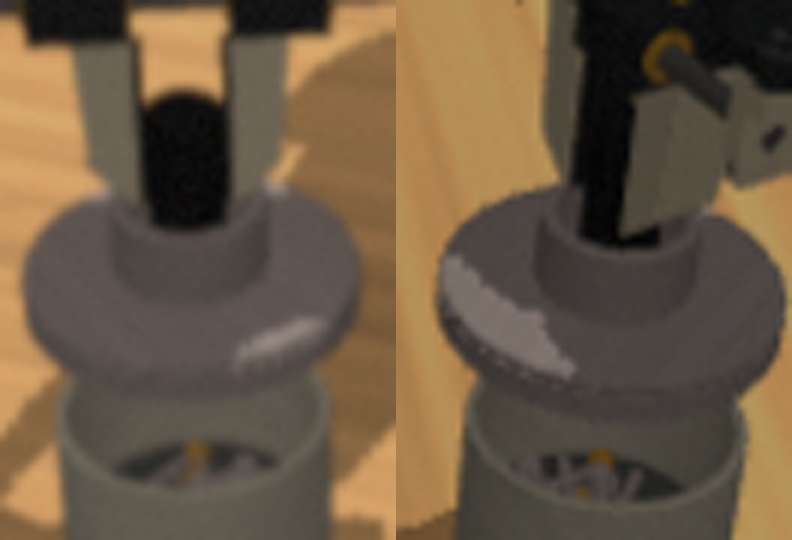

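View pics/wrist2.png

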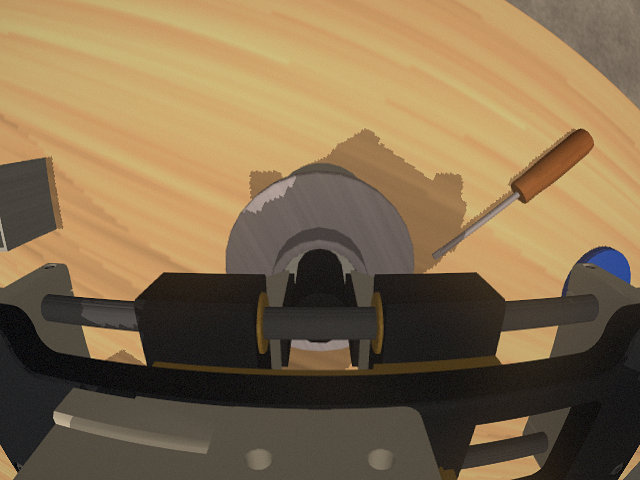

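Call:
play_rows --moves '[[[0,0.0005,-0.0014,0,-1],[0.003,0.0003,-0.0014,0,-1],[0.005,0,0,0,-1],[0.005,0,0,0,-1],[0.005,0,0,0,-1],[0.002,0,0,0,-1],[0,0,0,0,-1],[0,0,0,0,-1],[0,0,0,0,-1],[0,0,0,0,-1]]]'

```text
time: 10.35
tool_pos: [0.6864, -0.0429, 0.1403]
tool_rot: [-0.269, 1.562, -2.996]
contact_force: [-0.9, -0.3, -3.9]
opening: 0.0233
```

```bash
python3 -c "
from h import *
shift([.6873,-.0413,.130])
for c in ['scene','side']:
    cv2.imwrite(f'pics/{c}3.png',robot.read_camera(c)[:,:,::-1])
s=cv2.imread('pics/scene3.png');d=cv2.imread('pics/side3.png')
def cr(im,x,y,w=66,h=90,k=6): return cv2.resize(im[y-h//2:y+h//2,x-w//2:x+w//2],None,fx=k,fy=k,interpolation=cv2.INTER_CUBIC)
cv2.imwrite('pics/z4.png',np.hstack([cr(s,283,250),cr(d,389,230)]))
"
```

```text
t 10.35 tcp [ 0.6864 -0.0429  0.1403] open 0.0233 F [-0.9 -0.3 -3.9] tool y [ 0.403 -0.915 -0.002] z [-0.915 -0.403  0.008] x [-0.0086 -0.0013 -1.    ]
q [-0.17  0.72  1.12 -0.    1.31  0.98] shift mm [10.3 -1.1 -1.5]
```

View pics/z4.png

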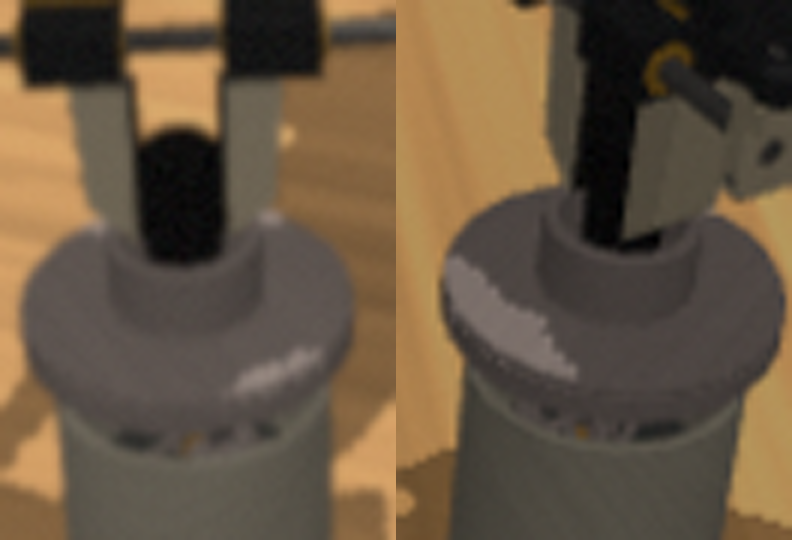

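```bash
python3 - <<'E'
from h import *
o=robot.observe(); z0=.1403-.048
def S(s,v,ox,oy,zx,zy,c): return (c,s,(v-(zx if s in"lr" else zy)+.5)/6-.5+(ox if s in"lr" else oy))
def f(p):
    r=[]
    for c,s,v in obs:
        E=[ext(K[c],p[0],p[1],z0+h-.0022,.052)[s] for h in(.006,.020)]   # cams see ~2mm low in z
        r.append((min(E) if s in "lt" else max(E))-v)
    return r
obs=[S("l",20,250,205,0,0,"scene"),S("r",354,250,205,0,0,"scene"),S("l",440,356,185,396,0,"side"),S("r",785,356,185,396,0,"side"),S("t",187,356,185,396,0,"side"),S("b",433,250,205,0,0,"scene"),S("b",412,356,185,396,0,"side")]
s=least_squares(f,[.68,-.04]);print("cap",s.x,np.round(s.fun,1))
# collar top ring
z=z0+.044-.0022
co=[S("l",106,250,205,0,0,"scene"),S("r",266,250,205,0,0,"scene"),S("l",538,356,185,396,0,"side"),S("r",700,356,185,396,0,"side")]
print("collar",fit(co,[.68,-.04],z,.024))
# knob top
kn=[S("t",126,250,205,0,0,"scene"),S("l",138,250,205,0,0,"scene"),S("r",224,250,205,0,0,"scene"),]
print("knob",fit(kn,[.68,-.04],z0+.076-.0022,.012))
def S2(s,v,c):return S(s,v,*( (250,205,0,0) if c=="scene" else (356,185,396,0)),c)
tin=[S2("l",60,"scene"),S2("r",332,"scene"),S2("b",462,"scene"),S2("l",464,"side"),S2("r",746,"side"),S2("b",447,"side")]
print("tin",fit(tin,[.68,-.04],.078,.044))
E
```

```text
cap [ 0.68587223 -0.04211395] [ 0.1  0.6 -0.3  0.1 -1.   0.8  2.1]
collar (array([ 0.68527204, -0.04249347]), array([ 0.2, -0.2,  0. , -0. ]))
knob (array([ 0.68738732, -0.04186541]), array([ 0. ,  0.4, -0.4]))
tin (array([ 0.68618485, -0.04092834]), array([-0.5,  0.6,  1.2, -0.6, -0.1,  0.7]))
```

Call:
play_rows --moves '[[[0,-0.0004,-0.0004,0,-1],[0,-0.0003,-0.0003,0,-1],[0.002,0,0,0,-1],[0.002,0,0,0,-1],[0.002,0,0,0,-1],[0.002,0,0,0,-1],[0.001,0,0,0,-1],[0,0,0,0,-1],[0,0,0,0,-1],[0,0,0,0,-1]]]'

```text
time: 11.45
tool_pos: [0.6868, -0.0419, 0.1305]
tool_rot: [-0.265, 1.562, -2.992]
contact_force: [-0.4, 0.4, -4.7]
opening: 0.0232
```

```bash
python3 -c "
from h import *
shift([.6869,-.0417,.116])"
```

```text
t 11.45 tcp [ 0.6868 -0.0419  0.1305] open 0.0232 F [-0.4  0.4 -4.7] tool y [ 0.403 -0.915 -0.002] z [-0.915 -0.403  0.008] x [-0.0085 -0.0013 -1.    ]
q [-0.17  0.73  1.13 -0.    1.29  0.99] shift mm [14.5 -0.1 -0.3]
```

Call:
play_rows --moves '[[[0.0015,0,0,0,-1],[0.0015,0,0,0,-1],[0.0015,0,0,0,-1],[0.001,0,0,0,-1],[0,0,0,0,-1],[0,0,0,0,-1],[0,0,0,0,-1],[0,0,0,0,-1],[0,0,0,0,-1],[0,0,0,0,-1]]]'

```text
time: 12.45
tool_pos: [0.6868, -0.0419, 0.1248]
tool_rot: [-0.245, 1.563, -2.972]
contact_force: [-0.7, -0.4, -4.5]
opening: 0.0231
```

```bash
python3 -c "
from h import *
shift([.6869,-.0417,.116])"
```

```text
t 12.45 tcp [ 0.6868 -0.0419  0.1248] open 0.0231 F [-0.7 -0.4 -4.5] tool y [ 0.403 -0.915 -0.002] z [-0.915 -0.403  0.008] x [-0.008  -0.0014 -1.    ]
q [-0.17  0.73  1.14 -0.    1.28  0.99] shift mm [ 8.8 -0.2 -0.2]
```

Call:
play_rows --moves '[[[0.0015,0,0,0,-1],[0.0015,0,0,0,-1],[0.0015,0,0,0,-1],[0.001,0,0,0,-1],[0,0,0,0,-1],[0,0,0,0,-1],[0,0,0,0,-1],[0,0,0,0,-1],[0,0,0,0,-1],[0,0,0,0,-1]]]'

```text
time: 13.45
tool_pos: [0.6868, -0.042, 0.1188]
tool_rot: [-0.245, 1.563, -2.972]
contact_force: [-0.3, 0.1, -3.7]
opening: 0.0233
```

```bash
python3 -c "
from h import *
shift([.6869,-.0417,.116])"
```

```text
t 13.45 tcp [ 0.6868 -0.042   0.1188] open 0.0233 F [-0.3  0.1 -3.7] tool y [ 0.403 -0.915 -0.002] z [-0.915 -0.403  0.008] x [-0.008  -0.0014 -1.    ]
q [-0.17  0.74  1.15 -0.    1.26  0.99] shift mm [ 2.8 -0.2 -0.2]
```

Call:
play_rows --moves '[[[0.0008,0,0,0,-1],[0.0008,0,0,0,-1],[0.0006,0,0,0,-1],[0,0,0,0,-1],[0,0,0,0,-1],[0,0,0,0,-1],[0,0,0,0,-1],[0,0,0,0,-1],[0,0,0,0,-1],[0,0,0,0,-1]]]'

```text
time: 14.45
tool_pos: [0.6868, -0.0419, 0.1168]
tool_rot: [-0.231, 1.563, -2.958]
contact_force: [-0.5, -0.6, -3.8]
opening: 0.0232
```

```bash
python3 -c "
from h import *
shift([.6869,-.0417,.116])"
```

```text
t 14.45 tcp [ 0.6868 -0.0419  0.1168] open 0.0232 F [-0.5 -0.6 -3.8] tool y [ 0.403 -0.915 -0.002] z [-0.915 -0.403  0.008] x [-0.0076 -0.0014 -1.    ]
q [-0.17  0.74  1.15 -0.    1.26  0.99] shift mm [ 0.8 -0.2 -0.2]
```

Call:
play_rows --moves '[[[0.0006,0,0,0,-1],[0.0006,0,0,0,-1],[0.0004,0,0,0,-1],[0,0,0,0,-1],[0,0,0,0,-1],[0,0,0,0,-1],[0,0,0,0,-1],[0,0,0,0,-1],[0,0,0,0,-1],[0,0,0,0,-1]]]'

```text
time: 15.45
tool_pos: [0.6868, -0.042, 0.1166]
tool_rot: [-0.17, 1.564, -2.897]
contact_force: [-1.2, 0.2, -0.6]
opening: 0.0233
```

```bash
python3 -c "
from h import *
shift([.6869,-.0417,.116])"
```

```text
t 15.45 tcp [ 0.6868 -0.042   0.1166] open 0.0233 F [-1.2  0.2 -0.6] tool y [ 0.403 -0.915 -0.001] z [-0.915 -0.403  0.007] x [-0.0068 -0.0017 -1.    ]
q [-0.17  0.74  1.15 -0.    1.26  0.99] shift mm [ 0.6 -0.2 -0.2]
```

Call:
play_rows --moves '[[[0.0006,0,0,0,-1],[0.0005,0,0,0,-1],[0,0,0,0,-1],[0,0,0,0,-0.3],[0,0,0,0,-0.1],[0,0,0,0,0.2],[0,0,0,0,1],[0,0,0,0,1],[0,0,0,0,1],[0,0,0,0,1]]]'

```text
time: 16.45
tool_pos: [0.6885, -0.0423, 0.1166]
tool_rot: [0.464, 1.568, -2.263]
contact_force: [0.1, 0.0, 0.1]
opening: 0.0743
```

```bash
python3 -c "
from h import *
shift([.6869,-.0417,.090])
for c in ['scene','side']:
    cv2.imwrite(f'pics/{c}4.png',robot.read_camera(c)[:,:,::-1])
s=cv2.imread('pics/scene4.png');d=cv2.imread('pics/side4.png')
def cr(im,x,y,w=66,h=90,k=6): return cv2.resize(im[y-h//2:y+h//2,x-w//2:x+w//2],None,fx=k,fy=k,interpolation=cv2.INTER_CUBIC)
cv2.imwrite('pics/z5.png',np.hstack([cr(s,283,270),cr(d,389,255)]))
"
```

```text
t 16.45 tcp [ 0.6885 -0.0423  0.1166] open 0.0743 F [0.1 0.  0.1] tool y [ 0.403 -0.915  0.001] z [-0.915 -0.403  0.003] x [-0.002  -0.0024 -1.    ]
q [-0.17  0.74  1.15 -0.    1.25  0.99] shift mm [26.6 -1.2  1.2]
```

View pics/z5.png

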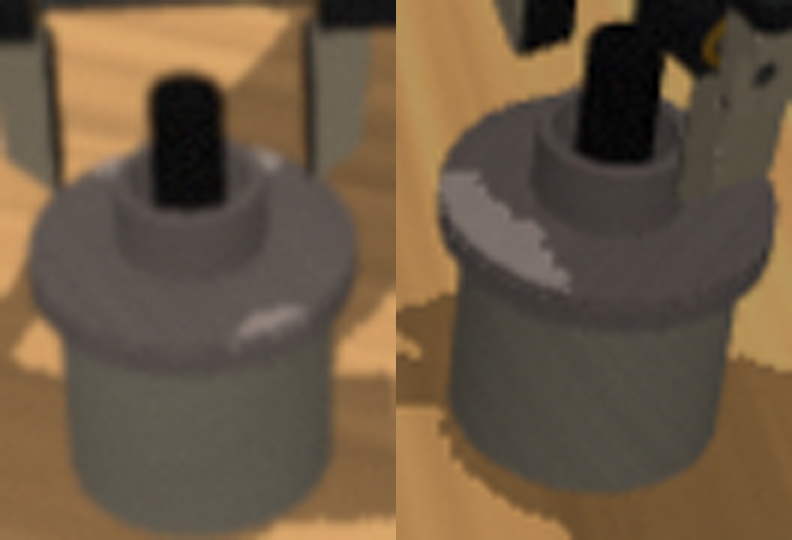

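```bash
python3 - <<'E'
from h import *
def S(s,v,c):
    ox,oy,zx=(250,225,0) if c=="scene" else (356,210,396)
    return (c,s,((v-zx+.5)/6-.5+ox) if s in"lr" else ((v+.5)/6-.5+oy))
A,B="scene","side"
co=[S("l",115,A),S("r",268,A),S("l",532,B),S("r",685,B)]
kn=[S("l",148,A),S("r",224,A),S("t",72,A),S("l",583,B),S("r",664,B),S("t",21,B)]
ca=[S("l",30,A),S("r",357,A),S("l",440,B),S("r",777,B)]
print("collar",fit(co,[.68,-.04],.112-.0022,.024));print("knob",fit(kn,[.68,-.04],.144-.0022,.012));print("cap",fit(ca,[.68,-.04],.086-.0022,.052))
ti=[S("l",66,A),S("r",332,A),S("l",450,B),S("r",735,B)]
print("cap bot",fit(ca,[.68,-.04],.074-.0022,.052))
shift([.6865,-.042,.090])
E
```

```text
collar (array([ 0.6846634 , -0.04193957]), array([-0.1,  0.2, -0.5,  0.5]))
knob (array([ 0.68611324, -0.04181731]), array([-0.3,  0.3, -0.2,  0. ,  0.1, -0.1]))
cap (array([ 0.68722639, -0.04115114]), array([-0.3,  0.3, -0.1,  0.1]))
cap bot (array([ 0.68846097, -0.04115202]), array([-0.1,  0.1,  0.1, -0.1]))
t 16.55 tcp [ 0.6885 -0.0423  0.1166] open 0.0825 F [-0.   0.8 -0.4] tool y [ 0.403 -0.915  0.001] z [-0.915 -0.403  0.003] x [-0.0021 -0.0024 -1.    ]
q [-0.17  0.74  1.15 -0.    1.25  0.99] shift mm [26.6 -1.1  1.6]
```

Call:
play_rows --moves '[[[0,-0.0006,0.0008,0,1],[0,-0.0006,0.0008,0,1],[0.003,0,0,0,1],[0.004,0,0,0,1],[0.004,0,0,0,1],[0.003,0,0,0,1],[0.001,0,0,0,1],[0,0,0,0,1],[0,0,0,0,1],[0,0,0,0,1]]]'

```text
time: 17.55
tool_pos: [0.6861, -0.0418, 0.0997]
tool_rot: [0.241, 1.567, -2.486]
contact_force: [-0.1, 0.3, -0.2]
opening: 0.0919
```

```bash
python3 -c "
from h import *
shift([.6858,-.042,.092])"
```

```text
t 17.55 tcp [ 0.6861 -0.0418  0.0997] open 0.0919 F [-0.1  0.3 -0.2] tool y [ 0.403 -0.915  0.001] z [-0.915 -0.403  0.004] x [-0.003  -0.0023 -1.    ]
q [-0.17  0.75  1.18 -0.    1.22  0.99] shift mm [7.7 0.1 0.3]
```

Call:
play_rows --moves '[[[0.0015,0,0,0,1],[0.002,0,0,0,1],[0.0015,0,0,0,1],[0.001,0,0,0,1],[0,0,0,0,1],[0,0,0,0,1],[0,0,0,0,0.5],[0,0,0,0,0.3],[0,0,0,0,0.3],[0,0,0,0,0.3]]]' --grip_force 12

```text
time: 18.55
tool_pos: [0.6863, -0.0418, 0.0937]
tool_rot: [0.451, 1.568, -2.276]
contact_force: [-0.9, -0.3, -0.5]
opening: 0.064
```

```bash
python3 -c "
from h import *
shift([.6858,-.042,.092])
for c in ['scene','side','wrist']:
    cv2.imwrite(f'pics/{c}5.png',robot.read_camera(c)[:,:,::-1])
s=cv2.imread('pics/scene5.png');d=cv2.imread('pics/side5.png')
def cr(im,x,y,w=66,h=90,k=6): return cv2.resize(im[y-h//2:y+h//2,x-w//2:x+w//2],None,fx=k,fy=k,interpolation=cv2.INTER_CUBIC)
cv2.imwrite('pics/z6.png',np.hstack([cr(s,283,260),cr(d,389,245)]))
"
```

```text
t 18.55 tcp [ 0.6863 -0.0418  0.0937] open 0.064 F [-0.9 -0.3 -0.5] tool y [ 0.403 -0.915  0.001] z [-0.915 -0.403  0.003] x [-0.002  -0.0024 -1.    ]
q [-0.17  0.75  1.19 -0.    1.2   0.99] shift mm [ 1.7 -0.   0.6]
```

View pics/z6.png

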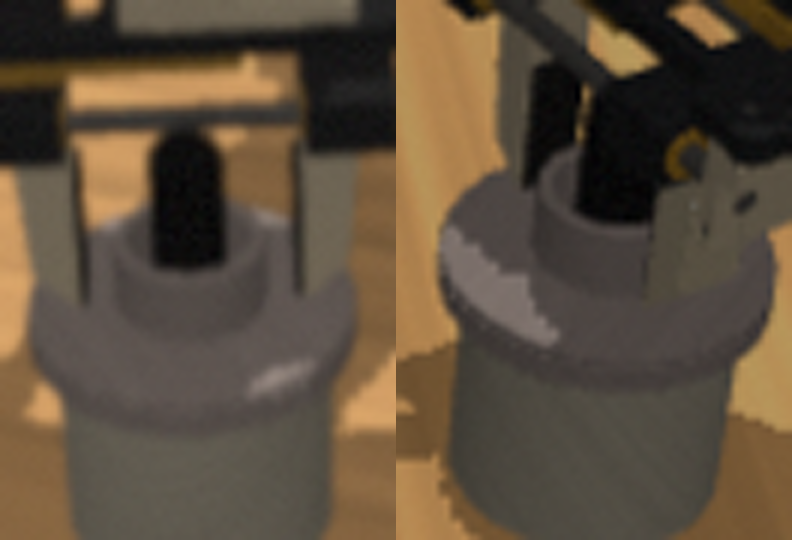

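Call:
play_rows --moves '[[[0.0008,0,0,0,0.3],[0,0,0,0,0.2],[0,0,0,0,0.1],[0,0,0,0,0],[0,0,0,0,-0.3],[0,0,0,0,-0.3],[0,0,0,0,-0.3],[0,0,0,0,-0.3],[0,0,0,0,-0.3],[0,0,0,0,-0.3]]]' --grip_force 15

```text
time: 19.7
tool_pos: [0.6863, -0.0418, 0.0927]
tool_rot: [0.419, 1.568, -2.308]
contact_force: [0.0, -0.1, 0.3]
opening: 0.0475
```

```bash
python3 -c "
from h import *
shift([.6858,-.042,.092])"
```

```text
t 19.7 tcp [ 0.6863 -0.0418  0.0927] open 0.0475 F [ 0.  -0.1  0.3] tool y [ 0.403 -0.915  0.001] z [-0.915 -0.403  0.003] x [-0.0022 -0.0024 -1.    ]
q [-0.17  0.76  1.19 -0.    1.2   0.99] shift mm [ 0.7 -0.1  0.5]
```

Call:
play_rows --moves '[[[0,0,0,0,-0.3],[0,0,0,0,-0.3],[0,0,0,0,-0.3],[-0.002,0,0,0,-0.3],[-0.002,0,0,0,-0.3],[-0.003,0,0,0,-0.3],[-0.002,0,0,0,-0.3],[0,0,0,0,-0.3],[0,0,0,0,-0.3],[0,0,0,0,-0.3]]]' --grip_force 25

```text
time: 20.7
tool_pos: [0.6859, -0.0417, 0.1019]
tool_rot: [0.145, 1.567, -2.582]
contact_force: [-1.1, -0.4, -1.0]
opening: 0.0476
```

```bash
python3 -c "
from h import *
shift([.6863,-.0418,.213])"
```

```text
t 20.7 tcp [ 0.6859 -0.0417  0.1019] open 0.0476 F [-1.1 -0.4 -1. ] tool y [ 0.403 -0.915  0.001] z [-0.915 -0.403  0.004] x [-0.0035 -0.0022 -1.    ]
q [-0.17  0.75  1.18 -0.    1.22  0.99] shift mm [-1.111e+02  3.000e-01  1.000e-01]
```

Only about 1 N is carried, which matches the outer lid alone. Continuing up.

Call:
play_rows --moves '[[[-0.004,0,0,0,-0.3],[-0.007,0,0,0,-0.3],[-0.01,0,0,0,-0.3],[-0.01,0,0,0,-0.3],[-0.01,0,0,0,-0.3],[-0.01,0,0,0,-0.3],[-0.008,0,0,0,-0.3],[-0.004,0,0,0,-0.3],[0,0,0,0,-0.3],[0,0,0,0,-0.3]]]'

```text
time: 21.7
tool_pos: [0.6867, -0.0417, 0.1724]
tool_rot: [0.95, 1.568, -1.777]
contact_force: [0.6, -0.2, -0.9]
opening: 0.0473
```

```bash
python3 -c "
from h import *
shift([.6863,-.0418,.213])"
```

```text
t 21.7 tcp [ 0.6867 -0.0417  0.1724] open 0.0473 F [ 0.6 -0.2 -0.9] tool y [ 0.403 -0.915  0.002] z [-0.915 -0.403  0.002] x [-6.0e-04 -2.7e-03 -1.0e+00]
q [-0.17  0.69  1.09 -0.    1.36  0.99] shift mm [-40.6   0.    0.5]
```

Call:
play_rows --moves '[[[-0.005,0,0,0,-0.3],[-0.008,0,0,0,-0.3],[-0.009,0,0,0,-0.3],[-0.008,0,0,0,-0.3],[-0.004,0,0,0,-0.3],[-0.002,0,0,0,-0.3],[0,0,0,0,-0.3],[0,0,0,0,-0.3],[0,0,0,0,-0.3],[0,0,0,0,-0.3]]]'

```text
time: 22.7
tool_pos: [0.6862, -0.0415, 0.2102]
tool_rot: [0.198, 1.567, -2.529]
contact_force: [0.4, -0.2, -1.7]
opening: 0.0474
```

```bash
python3 -c "
from h import *
shift([.6863,-.0418,.213])
for c in ['scene','side','wrist']:
    cv2.imwrite(f'pics/{c}6.png',robot.read_camera(c)[:,:,::-1])
s=cv2.imread('pics/scene6.png');d=cv2.imread('pics/side6.png')
def cr(im,x,y,w=98,h=140,k=4): return cv2.resize(im[y-h//2:y+h//2,x-w//2:x+w//2],None,fx=k,fy=k,interpolation=cv2.INTER_CUBIC)
cv2.imwrite('pics/z7.png',np.hstack([cr(s,283,240),cr(d,389,220)]))
"
```

```text
t 22.7 tcp [ 0.6862 -0.0415  0.2102] open 0.0474 F [ 0.4 -0.2 -1.7] tool y [ 0.403 -0.915  0.001] z [-0.915 -0.403  0.004] x [-0.0032 -0.0022 -1.    ]
q [-0.17  0.67  1.03 -0.    1.45  0.99] shift mm [-2.8  0.4  0. ]
```

View pics/z7.png

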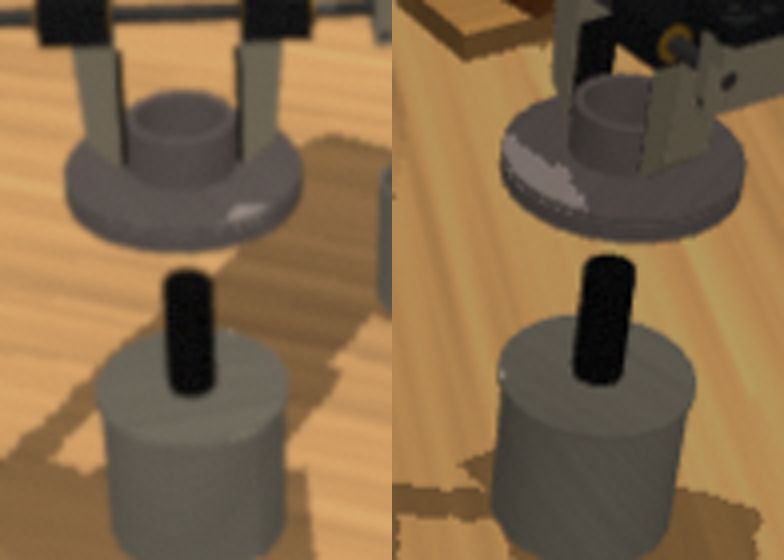

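View pics/scene6.png

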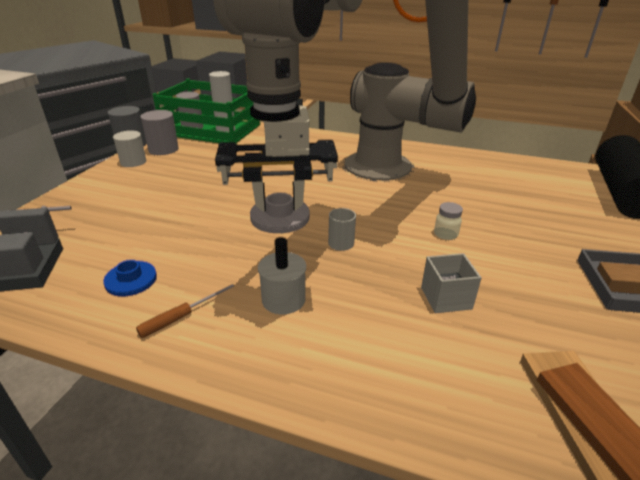

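The inner lid is seated flush and level. The outer lid hangs level about 47.5 mm above the knob, so I'll raise it a further 2 mm and settle.

Call:
play_rows --moves '[[[-0.001,0,0,0,-0.3],[-0.001,0,0,0,-0.3],[0,0,0,0,-0.3],[0,0,0,0,-0.3],[0,0,0,0,-0.3],[0,0,0,0,-0.3],[0,0,0,0,-0.3],[0,0,0,0,-0.3],[0,0,0,0,-0.3],[0,0,0,0,-0.3]]]'

```text
time: 23.85
tool_pos: [0.6862, -0.0415, 0.2123]
tool_rot: [0.173, 1.567, -2.554]
contact_force: [0.3, -0.6, -1.0]
opening: 0.047
```

```bash
python3 -c "
from h import *
shift([.6863,-.0418,.213])
print(np.abs(robot.observe()['qvel']).max())
a=cv2.imread('pics/side0.png');d=robot.read_camera('side')[:,:,::-1];cv2.imwrite('pics/side7.png',d)
"
```

```text
t 23.85 tcp [ 0.6862 -0.0415  0.2123] open 0.047 F [ 0.3 -0.6 -1. ] tool y [ 0.403 -0.915  0.001] z [-0.915 -0.403  0.004] x [-0.0033 -0.0022 -1.    ]
q [-0.17  0.67  1.02 -0.    1.46  0.99] shift mm [-0.7  0.4  0. ]
0.0011570473643777361
```

View pics/side7.png

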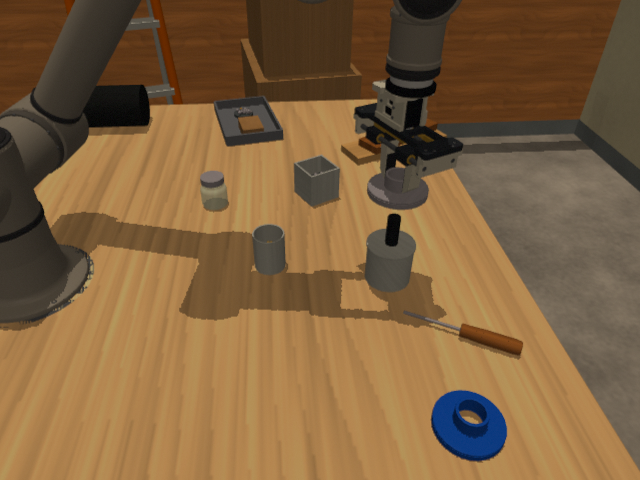

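The tin is still at (390,260), and the jar (214,190), small tin (269,250), square tin (317,180) and screwdriver have not moved. The inner lid is seated, and the outer lid is level in the gripper at (398,188).

```bash
python3 -c "
from cell import robot
print(robot.hand_in())"
```

```text
the job is handed in; nothing more can be done
None
```

The job is done and handed in at about 24 s of the 53 s allowed; hand-in reports no verdict.

- **Placing the pair:** I lifted both lids by the knob and lowered them onto the round 88 mm tin. The weight came off the gripper at a tool height of 0.1166 m, against about 0.1165 m expected for a fully seated lid. I then released the knob.
- **Lifting the outer lid:** I gripped the steel outer lid by its collar, with the fingers centred on it. The wrist carried only 1 to 1.7 N, which matches the outer lid alone.
- **Last checks:** The inner lid is flush and level in the tin. The outer lid is held still, about 0.2° off level, with its lower rim about 49.6 mm above the knob top (worked out from the tool height). The tins, jar and screwdriver appear where they were in the first side picture.
- **Disagreement:** Before the grasp, the wrist camera placed the lids about 2 to 3 mm differently along the pad width from the other two cameras. I went by the fixed cameras, and the insertion met no resistance.

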